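# Aim the inspection camera and take the picture

## Task

On the white inspection stand, gently push the yellow rod of the swinging camera arm with one finger until the camera lens is centred, to within about a centimetre, over the module with the orange dot. Once it is aimed there and has come to rest, press the green button on the black keypad fully down and let it go. Do not pinch the arm or its rod or push hard on it, and do not shift or lift the modules or any of the other things on the bench.

Things in the scene. Friction and masses are not known exactly. Their poses are not given: they have to be found in the camera images.
- stand: Fixed white stand. Origin at bench level on the vertical pivot axis of the camera arm (a 30 mm pillar). Base plate 20 mm thick, in its own axes x -225 to 60 mm, y -165 to 165 mm; nothing on it is higher than 170 mm. Three modules lie on its dark squares about 180 mm from the pivot axis, at about -0.8, 0 and 0.8 rad of the arm's swing.
- camera_arm: White arm, level, with camera head and yellow push rod. Origin on the pivot axis, 140 mm over the bench; it runs along its own -x. It swings about the vertical: yaw relative to the stand 0 when along the stand's -x, positive anticlockwise from above, stops at -1.25 and 1.25 rad. No spring: dry friction of 0.2 N m (about 1 N at the rod) holds it where it is left.
- lens (a point): Centre of the underside of the camera head, on its vertical axis, 180 mm from the pivot axis and 90 mm above the bench. The head is a white and black upright cylinder of 44 mm diameter, from 90 to 165 mm above the bench (a small black cap on top reaches 168 mm).
- rod_mid (a point): Point to push at, on the axis of the yellow rod, 235 mm from the pivot axis, 140 mm over the bench. The rod is level, 10 mm in diameter, and sticks out from the camera head away from the pivot; it is free from 202 to 265 mm from the pivot axis and ends in a 14 mm black ball.
- module_dot: The module to look at: loose green board 46 x 46 x 4 mm under a bright metal can 36 x 36 mm with a round orange dot of 26 mm on top; 12 mm tall in all, lying on the stand's 20 mm plate (its top is 32 mm over the bench). Origin: centre of its underside. About 50 g.
- module_b: A like module without a dot, loose on the stand. Origin: centre of its underside. Leave it alone.
- module_c: A like module without a dot, loose on the stand. Origin: centre of its underside. Leave it alone.
- shutter_top (a point): Centre of the top face of the green button (24 mm diameter) in the top of the fixed black keypad (85 x 100 x 24 mm), left or right of the stand; 46 mm over the bench when up, in a round grey collar of 40 mm whose top is at 36 mm. It is pressed straight down.
- shutter (a joint): Travel of the green button, m: 0 up, 0.006 fully down (4 N); it springs back.
- screwdriver: Loose screwdriver with a red handle, 170 mm long, lying on the bench near the robot. Leave it alone.
- brush: Loose brush with a wooden handle, 170 mm long, lying on the bench near the robot. Leave it alone.
- flux_jar: Loose amber jar with a white cap, 48 mm in diameter and 55 mm tall, on the left of the bench. Leave it alone.
- solder_reel: Loose grey reel, 54 mm in diameter and 42 mm tall, on the right of the bench. Leave it alone.
- tip_tin: Loose round brass tin, 50 mm in diameter and 22 mm tall, on the left of the bench. Leave it alone.
Things that resemble listed ones, but are neither listed nor needed, are in the scene too. Leave any red look-alike of the module_dot alone.

How it is judged:
By the outcome, as a careful person would: the job done as asked, in the order asked, and still so for the second after the job is handed in, with the robot touching nothing.
It also fails if it takes over 64 s, if anything falls off the work surface, if the arm or the gripper's body presses on something with over 40 N, if the wrist force passes 120 N, or if a joint passes its speed limit or range.

## Robot

A 7-joint arm with a two-finger parallel gripper is mounted at the origin on the work surface. World frame = base frame: x ahead of the robot, y to its left, z up, the work surface at z = 0. Lengths are in m, angles in rad, forces in N, time in s.
With the tool pointing down it reaches from about 0.4 to 0.925 m from the base axis. Payload 4.1 kg.
Tool frame: the origin (TCP) lies midway between the tips of the shut fingers; the grasp point (between the pads) lies 19 mm behind it; z points along the fingers, y is the line along which they close (so a half turn about z gives the same grasp; the last joint's range is limited). The gripper opens to 85 mm and grips with 20 to 120 N. Pads are 22 mm wide; open, the fingers measure 114 mm over their backs; the gripper's body (76 mm by 85 mm) begins 54 mm behind the grasp point. The pads swing forward as they close: fully open they stand 13 mm farther back than shut.
Start: joints at [1.074, 0.398, 0.045, 1.537, -0.019, 1.207, -0.051], TCP at [0.252, -0.599, 0.231] pointing down, gripper open.
Joint ranges: [-2.82, 2.82], [-0.49, 2.23], [-1.37, 1.46], [0, 2.46], [-1.36, 4.5], [0.23, 2], [-2.94, 2.94]. Speed limits (rad/s): [2.57, 2.57, 3.14, 3.14, 3.14, 3.14, 3.14].

## Interface

Orientations are given as a unit quaternion [x, y, z, w].
In Python, from bench import * gives the robot as it stands.
- The arm moves only by the tool servo_tool, never from a script. Its argument "motion" is a list of rows, each a list of 5 numbers: the opening, from 0 (shut) to 1 (fully open), then the shift along the world's x, y, z in m, then the turn about the world's z in rad. A call has 1 to 8 rows; each row shifts and turns the commanded pose from where the row before left it; what a row does not reach is not made up. A row lasts 1/12 s, in which the tool goes at most 41.7 mm and 7.16 degrees, less where a joint would pass 70% of its speed; a pose out of reach is approached as far as the arm can. A call is refused whole if a number of a shift passes 0.0417 or a number of a turn 0.125, either way. A call with a gripper value outside its range is refused whole. The fingers move at their own pace and stop on an object; the grip force is fixed at half the most. Time passes only in rows, so rows that do not move let the fingers close. It gives the time, the measured TCP pose, the force, the opening and the grip force at its end, in the units of the state.
- get_state(): the state, without advancing time (a new reading comes with each control period).
- get_image(name): name is "side" or "top" or "wrist"; returns a dict with "pixels" (420x560x3 uint8, red, green, blue), "camera_matrix" (3x3 intrinsics, pixels), "D" ([k1, k2, p1, p2, k3] as OpenCV has them; the pictures are not rectified), "T" (4x4, takes a point from camera to world coordinates). Camera axes: x right, y down, z forward; pixel columns grow to the right and rows downward; lengths in m; the calibration is good to about 2 mm. A picture is of the moment at which its call begins. There is no depth.
- hand_in(): hands the job in; it is judged then, once.
The state is a dict: "t": time; "joint_positions": joint angles; "qvel": joint speeds; "joint_efforts": joint torques, N m; "eef_pos": TCP position; "tcp_rot": TCP orientation; "ft_force": force on the tool from outside, world axes, zero at the start; "torque": the same for the moment, N m; "finger_gap": finger opening in m; "finger_force": force on a finger pad.
Only numpy, scipy, OpenCV 4.12 (cv2) and the standard library are available. Lean on these libraries where they do the work, as an engineer would, in place of code of your own. Each camera call takes 0.05 s, during which the arm holds its last target. There are 200 camera calls.

## Working session

There is one attempt and no reset: what is moved stays moved. The work goes in short steps, Python scripts to look and compute and a tool call to move; the robot and the scene stay as the last step left them, time stands still between calls to the robot, and variables do not carry over. Pictures are saved under pics/ and viewed, at most 10 in all, crops included, and the job is handed in when it is done.

Besides the shell and the picture viewer there is one more tool, called after "Request:" as name(argument=value, ...) on one line, values as JSON. servo_tool: Moves the arm, as the interface text tells. Its arguments: {"type":"object","properties":{"motion":{"type":"array","items":{"type":"array","items":{"type":"number"}}}},"required":["motion"]}

```bash
mkdir -p pics
cat > h.py <<'E'
from bench import *
import numpy as np, cv2
def ray(im,u,v):
    p=cv2.undistortPoints(np.array([[[u,v]]],float),im["camera_matrix"],im["D"])[0,0]
    T=im["T"]; return T[:3,3],T[:3,:3]@np.array([p[0],p[1],1])
def onz(im,u,v,z):
    o,d=ray(im,u,v); return o+d*(z-o[2])/d[2]
def proj(im,P):
    T=np.linalg.inv(im["T"]); r,_=cv2.Rodrigues(T[:3,:3])
    return cv2.projectPoints(np.array(P,float).reshape(-1,1,3),r,T[:3,3],im["camera_matrix"],im["D"])[0][:,0]
def save(n,f):
    im=get_image(n); cv2.imwrite(f"pics/{f}.png",im["pixels"][...,::-1]); return im
def blobs(im,lo,hi,amin=20):
    h=cv2.cvtColor(im["pixels"],cv2.COLOR_RGB2HSV); m=cv2.inRange(h,np.array(lo),np.array(hi))
    n,l,s,c=cv2.connectedComponentsWithStats(m)
    return [(c[i].round(1),s[i]) for i in range(1,n) if s[i][4]>=amin],l
E
python3 - <<'E'
from h import *
for n in("top","side"):
    im=save(n,n+"0"); print(n,im["T"].round(3).tolist())
    for nm,lo,hi in(("orange",(8,150,120),(19,255,255)),("yellow",(22,150,120),(33,255,255)),("green",(40,100,60),(85,255,255))):
        for c,s in blobs(im,lo,hi)[0]: print(nm,c,s)
s=get_state(); print(s["t"],s["eef_pos"],s["tcp_rot"],s["finger_gap"])
E
```

```text
top [[-0.018, -0.996, 0.09, 0.432], [-1.0, 0.019, 0.009, 0.044], [-0.011, -0.09, -0.996, 1.128], [0.0, 0.0, 0.0, 1.0]]
orange [21.9 79. ] [15 77 15  6 68]
orange [ 20.6 105. ] [ 14 102  15   7  44]
orange [ 18.3 156.3] [ 12 155  15   3  32]
orange [396.9 167.8] [368 165  59   6 128]
orange [509.5 173.1] [493 170  28   7 114]
orange [141.5 173.9] [127 173  32   3  65]
orange [182.4 172.5] [170 172  24   2  42]
orange [102.6 175.1] [ 96 174  13   4  27]
orange [117.7 174.7] [110 174  16   3  31]
orange [ 90.6 180.9] [ 79 177  30   9 129]
orange [237.5 181.7] [230 181  15   2  20]
orange [436.8 191.7] [405 189  60   7 212]
orange [197.3 202.9] [154 191  74  22 491]
orange [399.6 200. ] [393 199  13   3  26]
orange [492.9 204.5] [480 199  25  11 209]
orange [399. 205.] [391 203  15   4  31]
orange [453.  203.9] [447 202  16   4  37]
orange [107.4 221. ] [ 91 219  45   6 131]
orange [465. 238.] [408 233  99  10 369]
orange [235.1 242.5] [195 240  81   7 289]
orange [ 12.1 246.5] [  8 243   9   6  28]
orange [483.6 250.4] [476 250  16   2  20]
orange [253. 254.] [247 252  12   4  22]
orang
[... 2514 characters left out ...]
 25  51]
orange [297.3 226.4] [294 224   8   6  37]
orange [329.  251.8] [324 249  10   7  41]
orange [228.4 265.9] [226 264   8   5  23]
orange [155.8 282.4] [146 276  18  10  49]
orange [ 17.7 388.4] [   0  351   49   69 1196]
yellow [262.8 143.9] [241 130  37  34 590]
yellow [324.  188.5] [314 185  21   8  72]
yellow [143.9 319.6] [134 312  21  16 235]
green [353.  168.5] [350 166   7   6  38]
green [314.  201.1] [308 197  12   9  29]
green [298.  232.6] [289 229  19   7  42]
green [253.4 248. ] [243 242  22  11  50]
green [122.4 395.5] [  70  359  108   61 3545]
0.1 [ 0.25161494 -0.59872749  0.23037673] [ 9.80274323e-01  1.97639854e-01 -2.13398262e-04 -8.33591101e-04] 0.08540249306397085
```

View pics/top0.png

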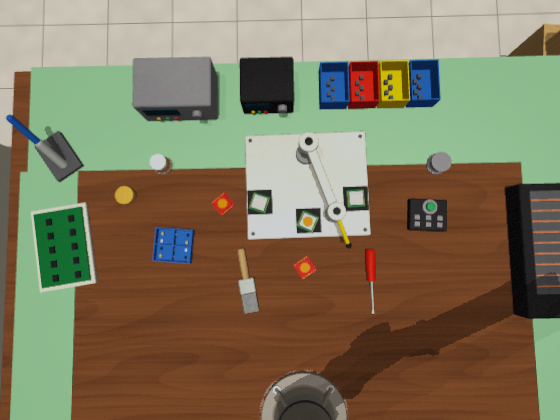

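View pics/side0.png

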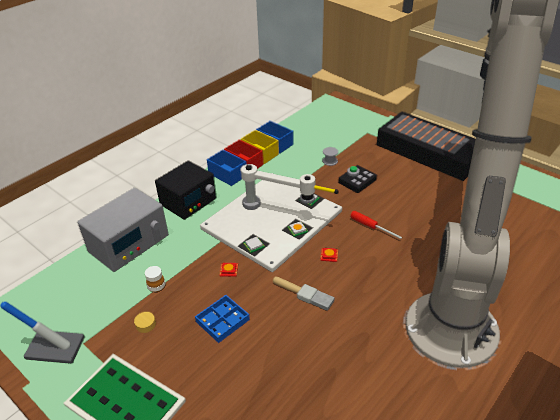

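Top view: pivot at about (309,142), camera head (337,211), yellow rod (343,233), orange-dot module (308,221), and green button (431,206). The red look-alikes are at (222,204) and (305,268). The arm has to swing towards the image left, which is +y.

Run:
```python
from h import *
im=get_image("top"); px=im["pixels"]; hsv=cv2.cvtColor(px,cv2.COLOR_RGB2HSV)
def cen(mask,x0,y0,x1,y1):
    M=np.zeros_like(mask);M[y0:y1,x0:x1]=mask[y0:y1,x0:x1]; n,l,s,c=cv2.connectedComponentsWithStats(M)
    i=1+np.argmax(s[1:,4]); return c[i],s[i],(l==i)
O=cv2.inRange(hsv,(5,150,120),(25,255,255)); c,s,_=cen(O,295,208,322,236); dot=onz(im,*c,.032); print("dot",c,s,dot)
G=cv2.inRange(hsv,(40,90,50),(85,255,255)); c,s,_=cen(G,415,195,445,220); print("btn",c,s,onz(im,*c,.046))
Y=cv2.inRange(hsv,(20,120,100),(35,255,255)); c,s,m=cen(Y,325,210,360,255); rod=onz(im,*c,.14)
pts=np.argwhere(m)[:,::-1].astype(np.float32); vx,vy,x,y=cv2.fitLine(pts,cv2.DIST_L2,0,.01,.01).ravel()
t=((pts-[x,y])@[vx,vy]); a=onz(im,x+vx*t.min(),y+vy*t.min(),.14); b=onz(im,x+vx*t.max(),y+vy*t.max(),.14)
print("rod",c,s,rod,a,b,np.linalg.norm(a-b))
K=cv2.inRange(hsv,(0,0,0),(179,255,60))
for nm,bx,z in(("pivcap",(303,135,316,149),.165),("headcap",(329,203,345,219),.168),("ball",(340,238,356,252),.145)):
    c,s,_=cen(K,*bx); print(nm,c,s,onz(im,*c,z))
# plate outline
W=cv2.inRange(hsv,(0,0,150),(179,50,255)); W[:,:240]=0; W[:,375:]=0; W[:125]=0; W[245:]=0
ct=max(cv2.findContours(cv2.morphologyEx(W,cv2.MORPH_OPEN,np.ones((5,5))),0,2)[0],key=cv2.contourArea)
q=cv2.boxPoints(cv2.minAreaRect(ct)); Q=np.array([onz(im,*p,.02) for p in q]); print(q,Q, np.linalg.norm(np.diff(Q,axis=0),axis=1))
c2=np.vstack([px[125:265,235:460]]); cv2.imwrite("pics/crop1.png",cv2.resize(c2[...,::-1],None,fx=3.5,fy=3.5,interpolation=2))
```

```text
dot [307.32786885 220.91803279] [303 217   9   9  61] [ 0.50625649 -0.01984799  0.032     ]
btn [430.3015873  206.07936508] [426 202  10   9  63] [ 0.53823101 -0.34149997  0.046     ]
rod [343.15533981 232.33980583] [337 220  13  24 103] [ 0.47003096 -0.0982166   0.14      ] [ 0.49919032 -0.08787631  0.14      ] [ 0.44395995 -0.10745957  0.14      ] 0.0585994655808539
pivcap [308.08108108 140.83783784] [305 138   7   7  37] [ 0.68758646 -0.01842948  0.165     ]
headcap [336.27586207 210.5862069 ] [334 208   6   6  29] [ 0.51984626 -0.07981518  0.168     ]
ball [348.44444444 245.55555556] [346 244   6   4  18] [ 0.43838048 -0.10897421  0.145     ]
[[243.80685 134.18884]
 [366.00888 129.74512]
 [369.82864 234.78806]
 [247.62662 239.23178]] [[ 0.7483418   0.14758775  0.02      ]
 [ 0.75363676 -0.18667734  0.02      ]
 [ 0.46686165 -0.18635992  0.02      ]
 [ 0.46094491  0.14031778  0.02      ]] [0.33430702 0.28677529 0.32673128]
```

View pics/crop1.png

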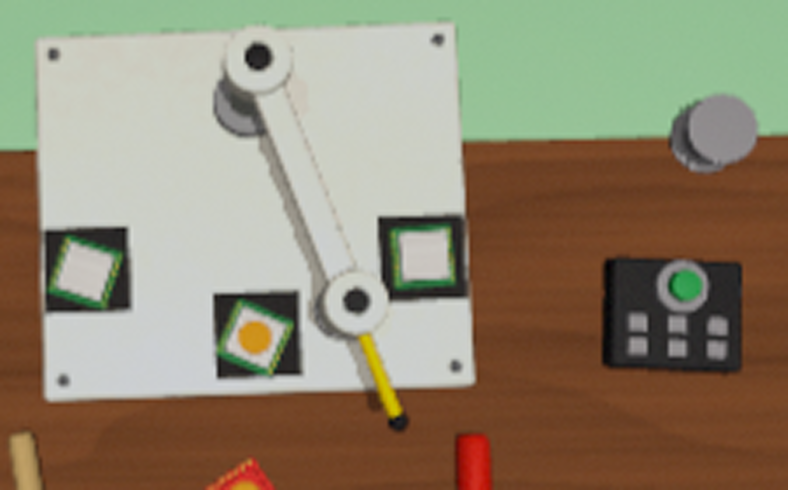

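The measurements agree with the given sizes: pivot to head is 179 mm and pivot to dot is 181 mm, so the swing needed is about 0.34 rad. I'll shut the fingers, approach high to (0.46, -0.17), then descend to z 0.125.

Request:
servo_tool(motion=[[0, 0.017, 0.036, 0, -0.1], [0, 0.017, 0.036, 0, -0.1], [0, 0.017, 0.036, 0, -0.1], [0, 0.017, 0.036, 0, -0.1], [0, 0.017, 0.036, 0, 0], [0, 0.017, 0.036, 0, 0], [0, 0.017, 0.036, 0, 0], [0, 0.017, 0.036, 0, 0]])

```text
t: 0.82
eef_pos: [0.3881, -0.3093, 0.2312]
tcp_rot: [1.0, -0.001, -0.0, 0.0]
ft_force: [0.1, -0.4, 0.7]
finger_gap: 0.0001
finger_force: 0.0
```

Request:
servo_tool(motion=[[0, 0.018, 0.035, 0, 0], [0, 0.018, 0.035, 0, 0], [0, 0.018, 0.035, 0, 0], [0, 0.018, 0.03, 0, 0], [0, 0, 0, 0, 0], [0, 0, 0, 0, 0], [0, 0, 0, 0, 0]])

```text
t: 1.4
eef_pos: [0.4593, -0.1769, 0.2311]
tcp_rot: [1.0, -0.001, -0.0, 0.0]
ft_force: [-0.8, -0.0, -0.1]
finger_gap: 0.0002
finger_force: 0.0
```

Request:
servo_tool(motion=[[0, 0, 0, -0.03, 0], [0, 0, 0, -0.03, 0], [0, 0, 0, -0.03, 0], [0, 0, 0, -0.016, 0], [0, 0, 0, 0, 0], [0, 0, 0, 0, 0]])

```text
t: 1.9
eef_pos: [0.4586, -0.1777, 0.1249]
tcp_rot: [1.0, -0.002, -0.001, -0.0]
ft_force: [0.1, 0.3, -0.2]
finger_gap: -0.0001
finger_force: 0.0
```

Request:
servo_tool(motion=[[0, 0, 0.015, 0, 0], [0, 0, 0.015, 0, 0], [0, 0, 0.005, 0, 0], [0, 0, 0.004, 0, 0], [0, 0, 0.004, 0, 0], [0, 0, 0.004, 0, 0], [0, 0, 0, 0, 0]])

```text
t: 2.48
eef_pos: [0.46, -0.1291, 0.1257]
tcp_rot: [1.0, -0.001, 0.0, 0.0]
ft_force: [-0.2, 0.2, 0.0]
finger_gap: -0.0001
finger_force: 0.0
```

Run:
```python
from h import *
a=save("side","s1")["pixels"][130:270,190:390]; b=save("top","t1")["pixels"][125:265,240:440]
cv2.imwrite("pics/c2.png",cv2.resize(np.vstack([a,b])[...,::-1],None,fx=2.1,fy=2.1,interpolation=2))
```

```text
(no output)
```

View pics/c2.png

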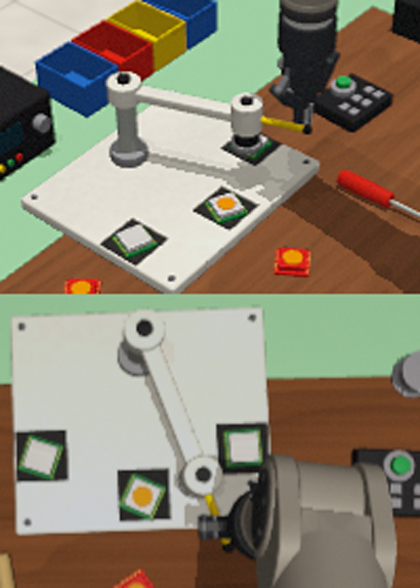

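The picture shows the shut fingertips beside the rod, just short of contact, and the head cap is visible in both views. I'll push slowly, stop short and measure.

Request:
servo_tool(motion=[[0, 0, 0.004, 0, 0], [0, 0, 0.004, 0, 0], [0, 0, 0.004, 0, 0], [0, 0, 0.004, 0, 0], [0, 0, 0.004, 0, 0], [0, 0, 0.004, 0, 0], [0, 0, 0.004, 0, 0], [0, 0, 0.004, 0, 0]])

```text
t: 3.25
eef_pos: [0.4598, -0.0968, 0.1253]
tcp_rot: [1.0, -0.001, -0.0, 0.0]
ft_force: [-0.1, -0.9, -0.4]
finger_gap: -0.0
finger_force: 0.4
```

Request:
servo_tool(motion=[[0, 0, 0.004, 0, 0], [0, 0, 0.004, 0, 0], [0, 0, 0.004, 0, 0], [0, 0, 0.004, 0, 0], [0, 0, 0.004, 0, 0], [0, 0, 0.004, 0, 0], [0, 0, 0.004, 0, 0], [0, 0, 0, 0, 0]])

```text
t: 3.92
eef_pos: [0.4599, -0.0681, 0.1254]
tcp_rot: [1.0, -0.0, 0.0, -0.0]
ft_force: [-0.2, 0.2, -0.3]
finger_gap: -0.0
finger_force: 0.0
```

```bash
cat > m.py <<'E'
from h import *
import sys
im=save("top",sys.argv[1]); hsv=cv2.cvtColor(im["pixels"],cv2.COLOR_RGB2HSV)
K=cv2.inRange(hsv,(0,0,0),(179,255,70)); n,l,s,c=cv2.connectedComponentsWithStats(K)
P=np.array([.6876,-.0184])
for i in range(1,n):
    if 20<=s[i][4]<=60 and s[i][2]<10 and s[i][3]<10:
        p=onz(im,*c[i],.168)[:2]; r=np.linalg.norm(p-P)
        if r<.01 or abs(r-.18)<.012: d=p-P; print(c[i].round(1),s[i][4],p.round(4),"r",r.round(4),"ang",np.arctan2(-d[1],-d[0]).round(4))
print("dot ang",np.arctan2(.01985-.0184,.6876-.5063),get_state()["eef_pos"],get_state()["ft_force"])
E
python3 m.py t2
```

```text
[308.1 140.8] 40 [ 0.6869 -0.0182] r 0.0007 ang -0.2424
dot ang 0.007997623193120517 [ 0.46010504 -0.06846293  0.12542407] [-0.15949829 -0.00517324 -0.27130145]
```

Run:
```python
from h import *
a=save("side","s2")["pixels"][130:270,190:390]; b=cv2.imread("pics/t2.png")[125:265,240:440]
cv2.imwrite("pics/c3.png",cv2.resize(np.vstack([a[...,::-1],b]),None,fx=2.1,fy=2.1,interpolation=2))
```

```text
(no output)
```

View pics/c3.png

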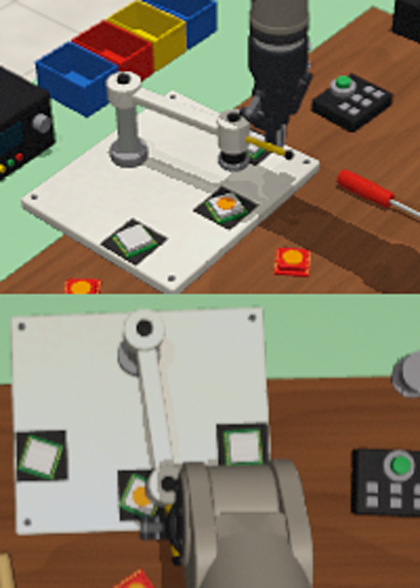

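The arm swung and stopped with the fingers. The top view has the cap at about (320,216), merging with the gripper, while the side view shows it clearly at about (301,185). I'll measure from the side.

```bash
cat > m2.py <<'E'
from h import *
P=np.array([.6872,-.0184])
def show(p): d=p[:2]-P; print(p.round(4),"r",np.linalg.norm(d).round(4),"ang",np.arctan2(-d[1],-d[0]).round(4))
im=get_image("side"); hsv=cv2.cvtColor(im["pixels"],cv2.COLOR_RGB2HSV)
K=cv2.inRange(hsv,(0,0,0),(179,255,75)); n,l,s,c=cv2.connectedComponentsWithStats(K)
for i in range(1,n):
    if 10<=s[i][4]<=200 and 225<c[i][0]<340 and 155<c[i][1]<235: print(c[i].round(1),s[i]); show(onz(im,*c[i],.168))
# yellow rod line -> z=.14
Y=cv2.inRange(hsv,(20,120,90),(35,255,255)); Y[:150]=0;Y[240:]=0;Y[:,:280]=0;Y[:,360:]=0
pts=np.argwhere(Y)[:,::-1].astype(np.float32); vx,vy,x,y=cv2.fitLine(pts,cv2.DIST_L2,0,.01,.01).ravel()
t=(pts-[x,y])@[vx,vy]; a=onz(im,x+vx*t.min(),y+vy*t.min(),.14); b=onz(im,x+vx*t.max(),y+vy*t.max(),.14); show(a); show(b)
s=get_state(); print(s["t"],s["eef_pos"],s["ft_force"])
E
python3 m2.py
```

```text
[248.1 167.4] [246 165   6   5  22]
[ 0.6835 -0.0139  0.168 ] r 0.0058 ang -0.8868
[300.9 204.8] [295 202  13   7  60]
[0.4584 0.0202 0.168 ] r 0.232 ang -0.1672
[312.8 204.8] [308 202  11   7  30]
[0.4341 0.0005 0.168 ] r 0.2538 ang -0.0744
[327.  203.5] [326 202   3   4  12]
[ 0.4084 -0.0278  0.168 ] r 0.2789 ang 0.0336
[245.1 206.4] [243 204   6   5  10]
[0.568 0.119 0.168] r 0.1819 ang -0.856
[294.9 221. ] [291 219   9   5  22]
[0.429  0.0803 0.168 ] r 0.2764 ang -0.365
[303.6 230.8] [294 222  18  17  77]
[0.3884 0.0946 0.168 ] r 0.3195 ang -0.3617
[286.8 230.6] [282 227  11   9  37]
[0.4214 0.1207 0.168 ] r 0.3 ang -0.4822
[337.5 228.7] [335 227   6   4  11]
[0.3278 0.0346 0.168 ] r 0.3633 ang -0.1463
[0.4502 0.0867 0.14  ] r 0.2592 ang -0.4174
[ 0.4631 -0.0698  0.14  ] r 0.23 ang 0.2255
4.0667 [ 0.4601611  -0.06901986  0.12546049] [ 0.21867673 -0.57142018  0.38763791]
```

```bash
sed -i 's/Y\[:150\].*/Y[:185]=0;Y[213:]=0;Y[:,:285]=0;Y[:,345:]=0; print(len(np.argwhere(Y)))/; s/(179,255,75)/(179,255,95)/; s/155<c\[i\]\[1\]<235/175<c[i][1]<200/' m2.py; python3 m2.py
python3 - <<'E'
from h import *
im=get_image("top"); print(onz(im,320,216,.168)); print(cv2.cvtColor(im["pixels"],cv2.COLOR_RGB2GRAY)[208:224,312:330])
im=get_image("side");print(cv2.cvtColor(im["pixels"],cv2.COLOR_RGB2GRAY)[178:194,293:311])
E
```

```text
[246.4 189. ] [245 181   3  17  26]
[0.6171 0.0628 0.168 ] r 0.1073 ang -0.8584
[253.9 192.9] [251 182   8  21  43]
[0.5893 0.0622 0.168 ] r 0.1268 ang -0.6893
66
[ 0.4928 -0.0477  0.14  ] r 0.1965 ang 0.1496
[ 0.4348 -0.0558  0.14  ] r 0.2551 ang 0.1471
4.1167 [ 0.46013242 -0.06917523  0.12544225] [ 0.77256574 -0.61979143  0.2250233 ]
[ 0.50791656 -0.04163309  0.168     ]
[[ 76 112 169 176 147 148 148 148 148 148 148 150 146 135 110  62  61  82]
 [ 80 155 189 194 149 149 147 149 148 150 150 151 151 135  84  74  72  77]
 [131 196 203 194 149 148 148 148 149 150 150 151 145 105  64  77  85  76]
 [171 202 202 194 149 145 130 122 122 125 139 152 143  79  61  79  89  82]
 [196 202 199 179 145 122  69  32  30  47  96 140 143  63  50  77  95  89]
 [202 203 194 147 129  70  27  28  29  31  45  95 123  27  38  73  99  91]
 [202 202 194 144 110  28  31  30  27  29  30  47  75  28  38  70  99 102]
 [203 203 194 145 112  30  29  26  28  27  29  38  57  38  33  64  99 108]
 [203 203 194 148 124  22  29  32  28  31  30  36  47  44  32  60  97 110]
 [202 202 194 151 138  56  30  27  28  25  30  28
[... 977 characters left out ...]
 20  47  81  93  81  57]
 [217 160 154 159 152  47  13  14  19  15  31  86 123  22  49  59  48  42]
 [207 219 214 156 151  70  16  14  20  14  21  94 170 152  53  36  35  29]
 [172 226 227 213 151 112  32   6   4  34  92 135 168 168 155  87  28  31]
 [153 201 229 226 222 216 147 123 135 161 163 164 164 166 165 129  52  22]
 [189 142 208 230 228 227 223 216 154 161 163 166 165 167 149 114  87  50]
 [178 109 132 170 219 221 230 230 225 220 166 164 153 129 120 109  87  85]
 [129 108 114 124 145 147 158 186 183 168 150 127 121 119 117 105  60  63]
 [122 110 116 121 123 126 128 136 136 135 135 120 118 117 113 118 141  81]
 [113 112 119 123 126 127 129 130 130 130 130 118 120 115 113 135 197 215]]
```

By the top view the cap is at (319.6,215.2), an arm angle of about 0.126 against the dot's 0.008. That leaves roughly 28 mm of finger travel, so I'll push 26 mm, back off and look.

Request:
servo_tool(motion=[[0, 0, 0.004, 0, 0], [0, 0, 0.004, 0, 0], [0, 0, 0.004, 0, 0], [0, 0, 0.004, 0, 0], [0, 0, 0.004, 0, 0], [0, 0, 0.003, 0, 0], [0, 0, 0.003, 0, 0], [0, 0, 0, 0, 0]])

```text
t: 4.88
eef_pos: [0.4599, -0.0423, 0.1254]
tcp_rot: [1.0, -0.001, 0.0, -0.0]
ft_force: [0.0, 0.0, 0.0]
finger_gap: -0.0002
finger_force: 0.0
```

Request:
servo_tool(motion=[[0, 0, 0, 0, 0], [0, 0, -0.01, 0, 0], [0, 0, -0.03, 0, 0], [0, 0, -0.04, 0, 0], [0, 0, -0.04, 0, 0], [0, 0, -0.02, 0, 0], [0, 0, 0, 0, 0], [0, 0, 0, 0, 0]])

```text
t: 5.55
eef_pos: [0.4595, -0.1854, 0.1253]
tcp_rot: [1.0, -0.003, 0.0, 0.0]
ft_force: [-0.4, 1.6, 0.2]
finger_gap: 0.0
finger_force: 0.0
```

```bash
python3 m.py t3; python3 m2.py | tail -4
python3 - <<'E'
import cv2,numpy as np
a=cv2.imread("pics/t3.png")[125:265,240:440]; cv2.imwrite("pics/c4.png",cv2.resize(a,None,fx=3,fy=3,interpolation=2))
E
```

```text
[308.1 140.9] 39 [ 0.6867 -0.0183] r 0.0009 ang -0.0627
[311.5 215.6] 31 [ 0.5093 -0.0218] r 0.1784 ang 0.019
dot ang 0.007997623193120517 [ 0.45970102 -0.18367261  0.12525602] [-0.32886633  1.59837075  0.0451424 ]
74
[ 0.493  -0.0264  0.14  ] r 0.1943 ang 0.0414
[ 0.4338 -0.0275  0.14  ] r 0.2535 ang 0.036
5.65 [ 0.45986279 -0.18268026  0.12525706] [ 0.52368499 -0.35326165 -0.94887265]
```

View pics/c4.png

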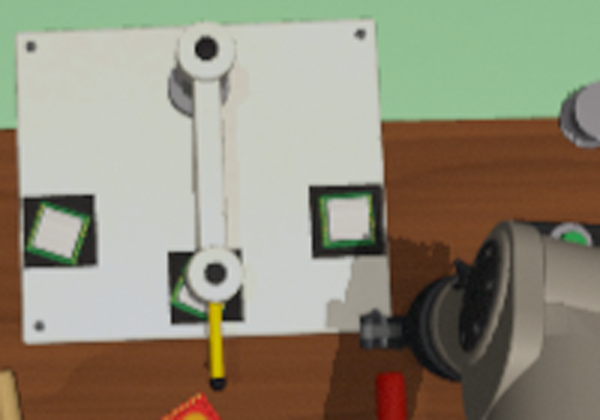

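The lens is now centred to about 2 mm: arm angle 0.019 against the dot's 0.008, and the rod's direction in the side view also gives 0.019. The fingers are clear. Next I'll go above the button, cross-checking its position from the side view.

Request:
servo_tool(motion=[[0, 0.01, -0.02, 0.01, 0], [0, 0.014, -0.028, 0, 0], [0, 0.014, -0.028, 0, 0], [0, 0.014, -0.028, 0, 0], [0, 0.014, -0.028, 0, 0], [0, 0.012, -0.024, 0, 0], [0, 0, 0, 0, 0], [0, 0, 0, 0, 0]])

```text
t: 6.32
eef_pos: [0.5384, -0.3389, 0.1349]
tcp_rot: [1.0, -0.001, -0.0, -0.0]
ft_force: [-0.8, -0.6, -0.1]
finger_gap: -0.0002
finger_force: 0.0
```

Run:
```python
from h import *
import bench
im=get_image("side"); print("dot side",onz(im,297.3,226.4,.032),"btn side (initial px)",onz(im,353,168.5,.046))
w=save("wrist","w1")
for c,s in blobs(w,(40,100,50),(85,255,255),100)[0]: print(c,s,onz(w,*c,.046))
print(get_state()["eef_pos"],w["T"].round(3).tolist())
```

```text
dot side [ 0.50818566 -0.02420678  0.032     ] btn side (initial px) [ 0.53828813 -0.3432631   0.046     ]
[ 62.6 166.4] [ 22 142  69  59 792] [ 0.57429124 -0.17331653  0.046     ]
[288.8 209.8] [275 195  29  30 669] [ 0.53985798 -0.34427765  0.046     ]
[ 0.53803661 -0.33678945  0.13496406] [[-0.0, -0.951, -0.308, 0.617], [-1.0, -0.0, 0.002, -0.338], [-0.002, 0.308, -0.951, 0.277], [0.0, 0.0, 0.0, 1.0]]
```

View pics/w1.png

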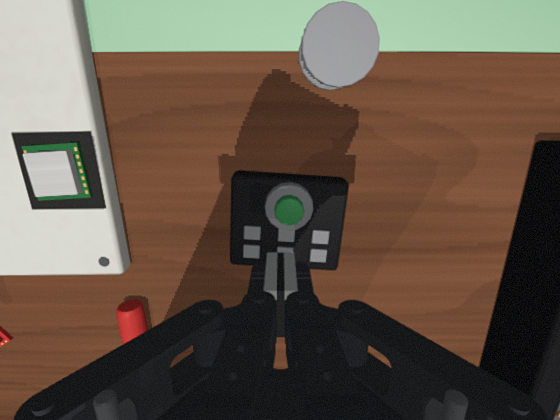

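The wrist view shows the green button at (289,210), about (0.539, -0.343); all three cameras agree within 3 mm. The side view also has the dot and the arm within about 0.01 rad. I'll descend now.

Request:
servo_tool(motion=[[0, 0.001, -0.004, -0.02, 0], [0, 0, 0, -0.025, 0], [0, 0, 0, -0.025, 0], [0, 0, 0, -0.012, 0], [0, 0, 0, 0, 0], [0, 0, 0, 0, 0]])

```text
t: 6.92
eef_pos: [0.5389, -0.342, 0.0534]
tcp_rot: [1.0, -0.0, -0.0, -0.0]
ft_force: [0.9, -0.3, 0.5]
finger_gap: 0.0005
finger_force: 0.0
```

Request:
servo_tool(motion=[[0, 0, 0, -0.004, 0], [0, 0, 0, -0.003, 0], [0, 0, 0, -0.003, 0], [0, 0, 0, -0.002, 0], [0, 0, 0, 0, 0], [0, 0, 0, 0, 0]])

```text
t: 7.42
eef_pos: [0.5399, -0.3436, 0.0422]
tcp_rot: [1.0, -0.001, 0.001, 0.001]
ft_force: [2.1, -0.7, 3.0]
finger_gap: 0.0001
finger_force: 1.4
```

Request:
servo_tool(motion=[[0, 0, 0, -0.001, 0], [0, 0, 0, -0.001, 0], [0, 0, 0, -0.001, 0], [0, 0, 0, 0, 0], [0, 0, 0, 0, 0]])

```text
t: 7.83
eef_pos: [0.5399, -0.3437, 0.04]
tcp_rot: [1.0, -0.001, 0.001, 0.001]
ft_force: [-0.5, 1.4, 9.9]
finger_gap: -0.0003
finger_force: 4.9
```

The tip is at 0.040 with 9.9 N, well above 4 N, so the button is bottomed. Now I'll release and retreat.

Request:
servo_tool(motion=[[0, 0, 0, 0.004, 0], [0, 0, 0, 0.006, 0], [0, 0, 0, 0.03, 0], [0, 0, 0, 0.04, 0], [0, 0, 0, 0.04, 0], [0, 0, -0.03, 0.02, 0], [0, 0, -0.03, 0, 0], [0, 0, 0, 0, 0]])

```text
t: 8.5
eef_pos: [0.5361, -0.4113, 0.18]
tcp_rot: [1.0, -0.005, -0.0, 0.004]
ft_force: [-1.0, -1.0, -1.4]
finger_gap: -0.0001
finger_force: 0.0
```

Request:
servo_tool(motion=[[0, 0, 0, 0, 0], [0, 0, 0, 0, 0], [0, 0, 0, 0, 0], [0, 0, 0, 0, 0]])

```text
t: 8.83
eef_pos: [0.5389, -0.4014, 0.1774]
tcp_rot: [1.0, -0.0, -0.001, -0.001]
ft_force: [-0.2, 0.4, -0.1]
finger_gap: 0.0
finger_force: 0.0
```

```bash
python3 m.py t4
```

```text
[308.1 140.9] 39 [ 0.6867 -0.0183] r 0.0009 ang -0.0627
[311.4 215.6] 30 [ 0.5092 -0.0216] r 0.1785 ang 0.0179
dot ang 0.007997623193120517 [ 0.53895601 -0.4016667   0.17768732] [ 0.5632766  -0.20178103 -0.4939333 ]
```

View pics/t4.png

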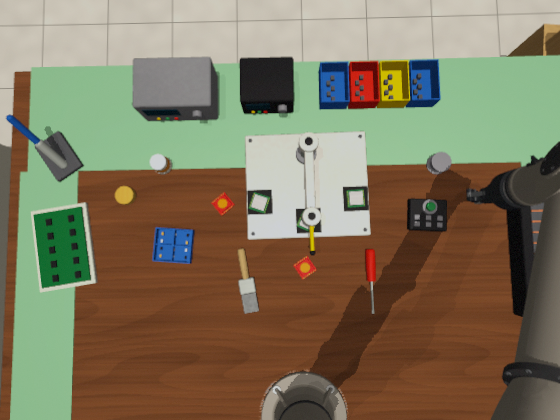

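The camera head is still over the dot module, with its cap at (311,216). Nothing else has moved and the robot is clear, so I'm handing in.

```bash
python3 -c "
from bench import *
print(hand_in())"
```

```text
the job is handed in; nothing more can be done
None
```

The camera lens measures about 2 mm from centre over the orange-dot module. After it came to rest, I pressed the green button down to its stop (9.9 N), released it, and handed the job in at about 9 s; no verdict was returned.

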